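# Load the bench steriliser with dough stamps

## Task

Load the bench steriliser with the dough stamps: first push the mushroom stop in until it stays down, then lever the tight cover open with the palette knife, under its lip, and swing the cover right up. Stand every dough stamp from the bench upright on the floor of the tank, lay the palette knife back flat on its rubber mat, and swing the cover fully shut. Once the cover is shut, twist the mushroom head clockwise until it pops up again; the shaker, the bowl and the timer stay where they are.

Things in the scene. Friction and masses are not known exactly. Their poses are not given: they have to be found in the camera images.
- steriliser: Steel open tank fixed on the bench, outside 169 (own x) x 189 (own y) x 78 mm high; walls 7, floor 10 mm thick; inside 155 x 175 x 68 mm deep. Origin: centre of its underside. Cover hinged along own y on the +x rim; front is -x, with a full-width ledge 18 mm deep, its top 56 mm above the bench: between it and the shut cover's lip is a slot 22 mm high.
- cover (a joint): Flat aluminium cover without handle, 188 x 189 x 6 mm, its underside 78.5 mm above the bench when shut. Its angle in rad: 0 shut, 1.75 wide open (just past upright). The hinge is stiff: it stays where it is left. About 2 to 3 N at the lip lift it.
- cover_hinge (a point): Point on the hinge axis, middle of the width, at the level of the cover's underside. Its frame turns with the cover: own x points from the lip to the hinge, own y along the hinge axis.
- cover_lip (a point): Middle of the underside's free edge (the lip), 188 mm from the hinge; the lip stands out 19 mm beyond the tank's front wall, over the ledge.
- stop_press (a joint): How far the mushroom head is pushed in, m: 0 up (running), 0.007 down (stopped). It snaps over half-way at about 4 N and stays at either end.
- stop_turn (a joint): Turn of the mushroom head, rad, clockwise from above, 0 to 0.85; it springs back to 0 when let go. Turning a pushed-in head by about 0.5 makes it pop up.
- stop_head (a point): Centre of the top of the mushroom head: a ribbed round head of diameter 40 mm (43 over the ribs that are only seen), 20 mm thick, upright axis, on top of a square box 84 x 84 mm, 55 mm high, fixed on the bench; its top is 89 mm above the bench when up, 82 mm when down.
- mat: Flat rubber mat fixed on the bench, 260 mm (own x) x 150 mm (own y), 4 mm thick. Origin: centre of its underside.
- knife: Palette knife lying flat. Wooden handle 110 x 20 x 26 mm (own x, y, z) centred on the origin in x and y; origin at the centre of the handle's underside. The blade, 32 mm wide and 3 mm thick, is level at 13 mm above the underside and runs from the handle's +x end to x = 176 mm. 0.12 kg, centre of mass at about x = 28 mm.
- knife_tip (a point): Middle of the blade's front edge, at half the blade's thickness.
- stamp0: Dough stamp standing upright: round aluminium base of diameter 48 mm, 14 mm high, with an upright round wooden handle of diameter 22 mm above it, 58 mm high in all; about 0.11 kg. Origin: centre of the base's underside, z up. Two to four of the four stamps are present.
- stamp1: Dough stamp standing upright: round aluminium base of diameter 48 mm, 14 mm high, with an upright round wooden handle of diameter 22 mm above it, 58 mm high in all; about 0.11 kg. Origin: centre of the base's underside, z up. Two to four of the four stamps are present.
- stamp2: Dough stamp standing upright: round aluminium base of diameter 48 mm, 14 mm high, with an upright round wooden handle of diameter 22 mm above it, 58 mm high in all; about 0.11 kg. Origin: centre of the base's underside, z up. Two to four of the four stamps are present.
- stamp3: Dough stamp standing upright: round aluminium base of diameter 48 mm, 14 mm high, with an upright round wooden handle of diameter 22 mm above it, 58 mm high in all; about 0.11 kg. Origin: centre of the base's underside, z up. Two to four of the four stamps are present.
- shaker: Bystander: aluminium flour shaker, diameter 60 mm, 110 mm high.
- bowl: Bystander: white bowl, diameter 130 mm, 55 mm high.
- timer: Bystander: white round kitchen timer, diameter 64 mm, 42 mm high.
Mind the look-alikes: they are no part of the job. What is shaped like the stamp1 but blue or pink is not meant.

How it is judged (in metres and radians):
On the way, in this order (a step that is already met when the one before it is completed fails the run):
1. the mushroom stop is pushed in and stays down (value of joint stop_press above 0.005 m), for 0.2 s.
2. the cover is levered up with the palette knife, the stop still in (value of joint cover above 0.15 rad and contact force between knife and cover above 0.2 N and value of joint stop_press above 0.005 m).
3. the cover stands wide open (value of joint cover above 1.3 rad), for 0.2 s.
4. every stamp present stands upright in the tank, the cover still open (x of stamp0 in the frame of steriliser between -0.06 and 0.06 m and y of stamp0 in the frame of steriliser between -0.07 and 0.07 m and z of stamp0 in the frame of steriliser between 0.004 and 0.018 m and angle between each of stamp0, stamp1, stamp2, stamp3's own z axis and vertical below 0.2 rad and linear speed of each of stamp0, stamp1, stamp2, stamp3 below 0.05 m/s and x of stamp1 in the frame of steriliser between -0.06 and 0.06 m and y of stamp1 in the frame of steriliser between -0.07 and 0.07 m and z of stamp1 in the frame of steriliser between 0.004 and 0.018 m and x of stamp2 in the frame of steriliser between -0.06 and 0.06 m and y of stamp2 in the frame of steriliser between -0.07 and 0.07 m and z of stamp2 in the frame of steriliser between 0.004 and 0.018 m and x of stamp3 in the frame of steriliser between -0.06 and 0.06 m and y of stamp3 in the frame of steriliser between -0.07 and 0.07 m and z of stamp3 in the frame of steriliser between 0.004 and 0.018 m and value of joint cover above 0.5 rad), for 0.2 s.
5. the cover is shut, the stop still in (value of joint cover below 0.05 rad and value of joint stop_press above 0.005 m), for 0.2 s.
6. the mushroom head is turned clockwise with the cover shut (value of joint stop_turn above 0.3 rad and value of joint cover below 0.05 rad).
At the end, for the whole second after the job is handed in: The mushroom is up again (within 2 mm), the cover shut (within 0.05 rad), every stamp present stands upright (within 0.2 rad) on the tank's floor inside its walls, and the knife lies flat and at rest on the mat, the middle of its handle within the mat's outline (value of joint stop_press below 0.002 m and value of joint cover below 0.05 rad and x of knife in the frame of mat between -0.13 and 0.13 m and y of knife in the frame of mat between -0.075 and 0.075 m and z of knife in the frame of mat below 0.012 m and angle between knife's own z axis and vertical below 0.15 rad and linear speed of each of knife, stamp0, stamp1, stamp2, stamp3 below 0.05 m/s and x of stamp0 in the frame of steriliser between -0.06 and 0.06 m and y of stamp0 in the frame of steriliser between -0.07 and 0.07 m and z of stamp0 in the frame of steriliser between 0.004 and 0.018 m and angle between each of stamp0, stamp1, stamp2, stamp3's own z axis and vertical below 0.2 rad and x of stamp1 in the frame of steriliser between -0.06 and 0.06 m and y of stamp1 in the frame of steriliser between -0.07 and 0.07 m and z of stamp1 in the frame of steriliser between 0.004 and 0.018 m and x of stamp2 in the frame of steriliser between -0.06 and 0.06 m and y of stamp2 in the frame of steriliser between -0.07 and 0.07 m and z of stamp2 in the frame of steriliser between 0.004 and 0.018 m and x of stamp3 in the frame of steriliser between -0.06 and 0.06 m and y of stamp3 in the frame of steriliser between -0.07 and 0.07 m and z of stamp3 in the frame of steriliser between 0.004 and 0.018 m); the robot touches nothing.
It fails at once if the cover is open while the stop is not pushed in (value of joint cover above 0.1 rad and value of joint stop_press below 0.003 m).
It fails at once if the shaker is moved more than 3 cm (distance of shaker from where it was at the start of the episode above 0.03 m).
It fails at once if the bowl is moved more than 3 cm (distance of bowl from where it was at the start of the episode above 0.03 m).
It fails at once if the timer is moved more than 3 cm (distance of timer from where it was at the start of the episode above 0.03 m).
Of stamp0, stamp1, stamp2, stamp3 only 2 to 4 are there at a start; the rules pass over those that are not, and their reading is None.
At some moment in a run one of stamp0, stamp1, stamp2, stamp3, knife may be knocked a few centimetres aside while the robot is not near it.
It also fails if it takes over 210 s, if anything falls off the work surface, if the arm or the gripper's body presses on something with over 40 N, if the wrist force passes 120 N, or if a joint passes its speed limit or range.

## Robot

A 6-joint arm with a two-finger parallel gripper is mounted at the origin on the work surface. World frame = base frame: x ahead of the robot, y to its left, z up, the work surface at z = 0. Lengths are in mm, angles in rad, forces in N, time in s.
With the tool pointing down it reaches from about 350 to 975 mm from the base axis. Payload 4.9 kg.
Tool frame: the origin (TCP) lies between the finger pads; the fingertips stand finger_overhang ahead of it and the grasp point (between the pads) lies 11 mm behind it (finger_overhang is the distance from the TCP to the fingertips, in mm); z points along the fingers, y is the line along which they close (so a half turn about z gives the same grasp; the last joint's range is limited). The gripper opens to 85 mm and grips with 20 to 120 N. Pads are 22 mm wide; open, the fingers measure 114 mm over their backs; the gripper's body (76 mm by 85 mm) begins 54 mm behind the grasp point. The pads swing forward as they close: fully open they stand 13 mm farther back than shut.
Start: joints at [1.176, 0.053, 1.613, -0, 1.476, -0.119], TCP at [170.188, 601.363, 239.304] pointing down, gripper open.
Joint ranges: [-3.01, 3.01], [-1.01, 2.22], [0.06, 2.58], [-1.02, 4.17], [0.09, 2.62], [-3.14, 3.14]. Speed limits (rad/s): [2.57, 2.57, 3.14, 3.14, 3.14, 3.14].

## Interface

Orientations are given as a 3x3 rotation matrix whose columns are the frame's x, y, z axes.
In Python, from bench import move_to, move_l, goto_joints, grip, dwell, ik, get_obs, camera, MotionError, close_job, finger_overhang gives the robot as it stands. Calls block until the motion is done:
- move_to(position, orientation): joint-space move of the TCP to a pose.
- move_l(position, ori=None, vel=150): straight line of the TCP; ori=None keeps the orientation; vel is the mean speed in mm/s.
- goto_joints(angles): joint-space move.
- grip(opening, grasp_force=None): finger opening in mm; grasp_force is the grip in N (None keeps the last); returns when the fingers have stopped.
- dwell(seconds).
- ik(position, orientation): joint angles nearest the present ones, or None.
- get_obs(): the state.
- camera(name): name is "scene" or "top" or "wrist"; returns a dict with "img" (400x640x3 uint8, red, green, blue), "fx", "fy", "cx", "cy" (pixels), "world_from_camera" (4x4, takes a point from camera to world coordinates); the wrist camera has in their place "hand_eye" (4x4, takes a point from camera to tool coordinates, whose origin is the TCP and whose axes are the flange's). Camera axes: x right, y down, z forward; pixel columns grow to the right and rows downward; lengths in mm; the calibration is good to about 2 mm. A picture is of the moment at which its call begins: read the wrist's pose just before it. There is no depth.
A pose or a line that the arm cannot do raises MotionError and nothing moves.
- close_job(): hands the job in; it is judged then, once.
The state is a dict: "time": time; "joints": joint angles; "qd": joint speeds; "joint_torque": joint torques, N m; "eef_pos": TCP position; "tcp_rot": TCP orientation; "wrist_force": force on the tool from outside, world axes, zero at the start; "ft_torque": the same for the moment, N m; "grip_width": finger opening in mm; "gripper_force": force on a finger pad.
Only numpy, scipy, OpenCV 4.12 (cv2) and the standard library are available. Lean on these libraries where they do the work, as an engineer would, in place of code of your own. Each camera call takes 0.05 s, during which the arm holds its last target. There are 200 camera calls.

## Working session

There is one attempt and no reset: what is moved stays moved. The work goes in short steps, each a Python script; the robot and the scene stay as the last script left them, time stands still between calls to the robot, and variables do not carry over. Pictures are saved under pics/ and viewed, at most 14 in all, crops included, and the job is handed in when it is done.

```bash
ls; mkdir -p pics
python3 - <<'E'
from bench import *
import cv2
for n in ("top","scene"):
    c=camera(n); cv2.imwrite(f"pics/{n}0.png",cv2.resize(c["img"][:,:,::-1],(800,500),interpolation=cv2.INTER_CUBIC))
    print(n,c["fx"],c["fy"],c["cx"],c["cy"],c["world_from_camera"].round(3).tolist() if hasattr(c["world_from_camera"],'round') else c["world_from_camera"])
c=camera("wrist");print(c["hand_eye"],c["fx"],c["cx"],c["cy"])
print(finger_overhang,get_obs())
E
```

```text
pics
top 425.75966714226786 425.75966714226786 320.71462485029724 204.8890708419579 [[0.007, -0.981, 0.192, 365.509], [-1.0, -0.007, 0.001, -63.287], [0.0, -0.192, -0.981, 1199.975], [0.0, 0.0, 0.0, 1.0]]
scene 465.89818543092326 465.89818543092326 319.93274425173604 199.7502166664998 [[0.66, 0.554, -0.507, 1279.309], [0.751, -0.498, 0.434, -622.624], [-0.012, -0.667, -0.745, 1082.471], [0.0, 0.0, 0.0, 1.0]]
[[ 9.11723720e-05 -9.65791491e-01 -2.59319856e-01  6.62776702e+01]
 [ 9.99998268e-01 -3.94068472e-04  1.81922125e-03  7.52326084e-02]
 [-1.85917818e-03 -2.59319572e-01  9.65789782e-01 -1.35164914e+02]
 [ 0.00000000e+00  0.00000000e+00  0.00000000e+00  1.00000000e+00]] 289.0363576739416 318.92635822449034 196.8355289334963
8.0 {'time': 0.15, 'joints': array([ 1.17597695e+00,  5.32485434e-02,  1.61397260e+00, -7.62645169e-05,
        1.47600460e+00, -1.18984360e-01]), 'qd': array([-0.0009878 , -0.00281268, -0.00553798, -0.00010652, -0.00053168,
       -0.00063145]), 'joint_torque': array([ 1.51382751e-04, -3.94242203e+01, -3.70723808e+01, -1.39094382e-04,
        4.73032225e-03,  6.70778505e-06]), 'eef_pos': array([170.04537564, 600.92974837, 238.32214574]), 'tcp_rot': array([[-9.62200065e-01,  2.72343025e-01, -5.58072098e-04],
       [ 2.72343571e-01,  9.62198846e-01, -1.53665061e-03],
       [ 1.18480255e-04, -1.63055266e-03, -9.99998664e-01]]), 'wrist_force': array([0.26335156, 0.29187965, 0.21709754]), 'ft_torque': array([-0.02256396, -0.00033588,  0.01635009]), 'gripper_force': 0.0, 'grip_width': 85.35012289167274}
```

View pics/top0.png

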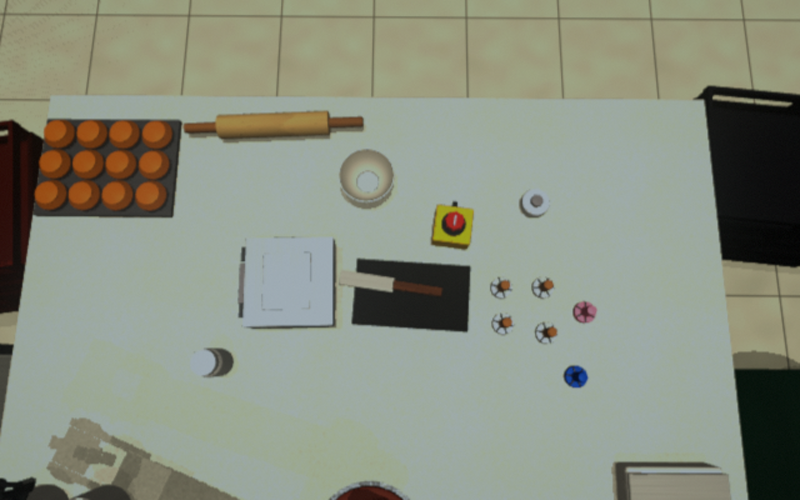

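View pics/scene0.png

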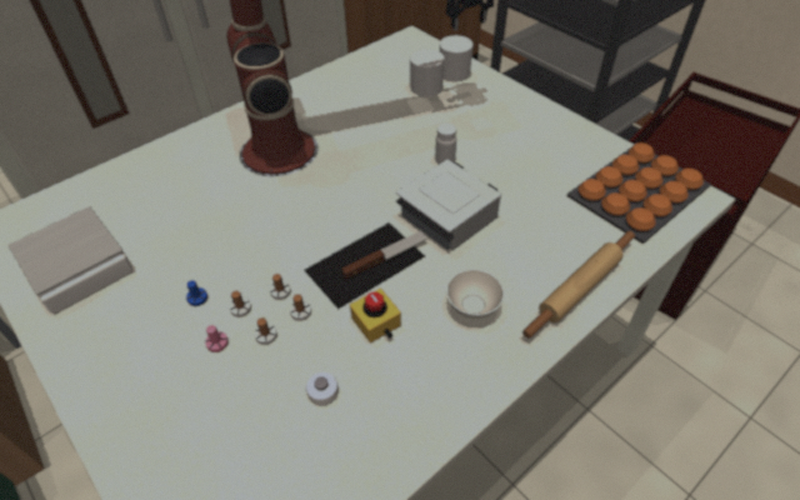

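Four brown-handled stamps at (500,287), (543,287), (502,323), (546,332). The look-alikes are pink at (584,312) and blue at (576,376). The knife is on the mat with its tip at (342,278), the stop is at (455,221) and the tank at (290,282). Next I'll look closer with the wrist camera.

```bash
cat > h.py <<'E'
from bench import *
import numpy as np, cv2
from scipy.spatial.transform import Rotation as R
def down(a):  # tool pointing down, tool y (closing) axis at angle a in the world xy plane
    y=np.array([np.cos(a),np.sin(a),0]); z=np.array([0,0,-1.]); x=np.cross(y,z); return np.array([x,y,z]).T
def ray(c,T,u,v,z):
    d=T[:3,:3]@np.array([(u-c["cx"])/c["fx"],(v-c["cy"])/c["fy"],1]); o=T[:3,3]; return (o+d*(z-o[2])/d[2])
def snap(name,f=None):
    o=get_obs(); c=camera(name)
    if name=="wrist":
        T=np.eye(4);T[:3,:3]=o["tcp_rot"];T[:3,3]=o["eef_pos"]; c["world_from_camera"]=T@np.array(c["hand_eye"])
    if f: np.savez("pics/"+f+".npz",**c); cv2.imwrite("pics/"+f+".png",cv2.resize(c["img"][:,:,::-1],(800,500),interpolation=cv2.INTER_CUBIC))
    return c
def px(f,u,v,z,s=1.25):
    c=np.load("pics/"+f+".npz"); return ray(c,c["world_from_camera"],u/s,v/s,z)
E
python3 - <<'E'
from h import *
c=snap("top","top1")
for n,u,v,z in [("s",500,287,40),("s",543,287,40),("s",502,323,40),("s",546,332,40),("head",455,221,89),("tank",247,238,84),("tank",334,238,84),("tank",334,327,84),("tank",245,327,84),("tip",341,278,18),("butt",441,292,20),("bowl",367,182,20),("shaker",205,362,110),("timer",535,202,40)]:
    print(n,px("top1",u,v,z).round())
print(np.array(down(0)))
for p in [(480,-100,380),(450,-320,380)]:
    for a in (0,np.pi/2,-np.pi/2,np.pi): print(p,a,ik(p,down(a)))
E
```

```text
s [ 524. -280.   40.]
s [ 525. -375.   40.]
s [ 446. -282.   40.]
s [ 427. -377.   40.]
head [ 660. -178.   89.]
tank [621. 269.  84.]
tank [622.  82.  84.]
tank [432.  76.  84.]
tank [431. 261.  84.]
tip [545.  72.  18.]
butt [ 515. -152.   20.]
bowl [771.  18.  20.]
shaker [359. 330. 110.]
timer [ 719. -365.   40.]
[[-0.  1.  0.]
 [ 1.  0.  0.]
 [ 0.  0. -1.]]
(480, -100, 380) 0 [-3.57313123e-01 -3.16338535e-01  1.71811694e+00 -4.44089210e-16
  1.73981425e+00 -3.57313123e-01]
(480, -100, 380) 1.5707963267948966 [-3.57313123e-01 -3.16338535e-01  1.71811694e+00 -4.44089210e-16
  1.73981425e+00 -1.92810945e+00]
(480, -100, 380) -1.5707963267948966 [-3.57313123e-01 -3.16338535e-01  1.71811694e+00 -4.44089210e-16
  1.73981425e+00  1.21348320e+00]
(480, -100, 380) 3.141592653589793 [-3.57313123e-01 -3.16338535e-01  1.71811694e+00 -4.44089210e-16
  1.73981425e+00  2.78427953e+00]
(450, -320, 380) 0 [-7.52929038e-01 -1.65273956e-01  1.59191231e+00 -4.44089210e-16
  1.71495430e+00 -7.52929038e-01]
(450, -320, 380) 1.5707963267948966 [-7.52929038e-01 -1.65273956e-01  1.59191231e+00 -4.44089210e-16
  1.71495430e+00 -2.32372536e+00]
(450, -320, 380) -1.5707963267948966 [-7.52929038e-01 -1.65273956e-01  1.59191231e+00 -4.44089210e-16
  1.71495430e+00  8.17867289e-01]
(450, -320, 380) 3.141592653589793 [-7.52929038e-01 -1.65273956e-01  1.59191231e+00 -4.44089210e-16
  1.71495430e+00  2.38866362e+00]
```

Run:
```python
from h import *
move_to([540,60,300],down(-np.pi/2)); dwell(.3); snap("wrist","wA")
move_to([560,-270,230],down(-np.pi/2)); dwell(.3); snap("wrist","wB")
print(get_obs()["time"])
```

```text
4.5167
```

View pics/wA.png

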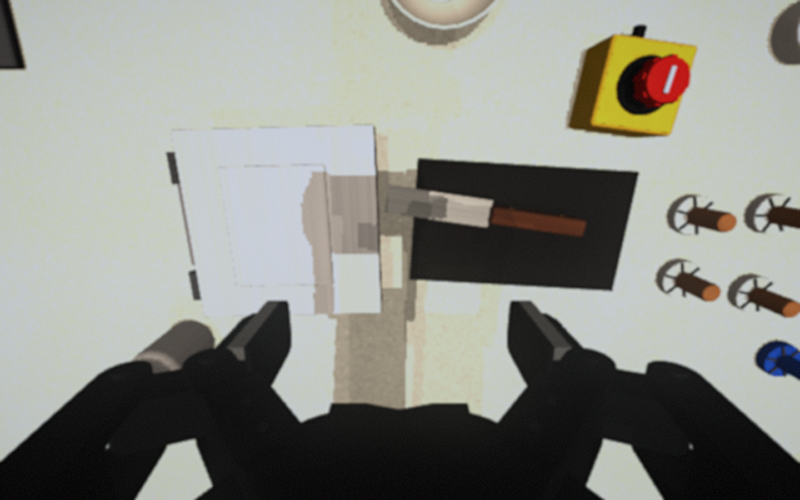

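View pics/wB.png

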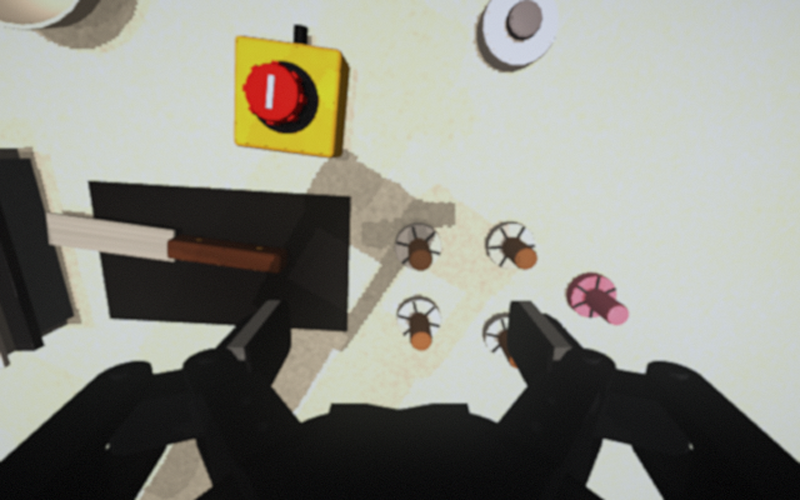

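The wA picture shows the cover with its hinges at the left (170-195,165-285) and lip at the right (375-381,125-312). The knife tip is at (387,200) and the handle butt at (585,228). The wB picture shows stamp bases at (417,244), (510,243), (418,318) and (503,338), and the red head at (273,92).

Run:
```python
from h import *
for n,f,u,v,z in [("covTL","wA",172,130,84.5),("covTR","wA",375,125,84.5),("covBR","wA",381,312,84.5),("mat","wA",418,159,4),("mat","wA",638,173,4),("mat","wA",612,290,4),("mat","wA",411,279,4),
 ("matB","wB",350,197,4),("matB","wB",347,331,4),("matB","wB",90,182,4),
 ("bladeU","wA",388,186,20),("bladeL","wA",385,212,20),("hdlJ","wA",492,213,30),("butt","wA",585,228,30),
 ("tipB u","wB",48,213,20),("tipB l","wB",50,244,20),("buttB","wB",280,251,30),("buttB","wB",278,271,30),("hJB","wB",173,232,30),("hJB","wB",168,256,30),
 ("headA","wA",665,80,89),("headB","wB",273,92,89),
 ("s","wB",417,248,14),("s","wB",510,246,14),("s","wB",418,320,14),("s","wB",503,340,14),("st","wB",421,257,58),("st","wB",525,257,58),("st","wB",421,341,58),
 ("stA","wA",726,221,58),("stA","wA",710,292,58),("stA","wA",790,303,58),
 ("boxB","wB",235,38,55),("boxB","wB",342,50,55),("boxB","wB",336,156,55),("boxB","wB",236,147,55),("slitB","wB",271,76,89),("slitB","wB",270,108,89),
 ("ledge","wB",72,319,56),("ledge","wB",28,150,56)]:
    print(n,f,px(f,u,v,z).round(1))
# rectified top view crop at z=20 around knife from wB
```

```text
covTL wA [621.7 271.2  84.5]
covTR wA [626.2  83.1  84.5]
covBR wA [438.6  79.8  84.5]
mat wA [593.7  39.    4. ]
mat wA [ 578.  -218.7    4. ]
mat wA [ 431.5 -210.8    4. ]
mat wA [446.   45.7   4. ]
matB wB [ 579.  -219.6    4. ]
matB wB [ 431.  -211.4    4. ]
matB wB [593.4  37.4   4. ]
bladeU wA [564.2  73.5  20. ]
bladeL wA [534.3  77.2  20. ]
hdlJ wA [535.  -44.4  30. ]
butt wA [ 517.8 -151.9   30. ]
tipB u wB [565.1  71.1  20. ]
tipB l wB [534.1  76.8  20. ]
buttB wB [ 530.1 -153.8   30. ]
buttB wB [ 509.8 -150.2   30. ]
hJB wB [548.7 -53.4  30. ]
hJB wB [524.9 -44.8  30. ]
headA wA [ 663.8 -173.5   89. ]
headB wB [ 664.4 -178.9   89. ]
s wB [ 529.  -286.9   14. ]
s wB [ 531.3 -380.5   14. ]
s wB [ 449.5 -289.1   14. ]
s wB [ 426.  -381.4   14. ]
st wB [ 532.7 -288.3   58. ]
st wB [ 532.9 -380.6   58. ]
st wB [ 449.7 -289.7   58. ]
stA wA [ 531.5 -285.4   58. ]
stA wA [ 450.9 -286.5   58. ]
stA wA [ 437.8 -379.4   58. ]
boxB wB [ 707.9 -141.9   55. ]
boxB wB [ 699.6 -224.2   55. ]
boxB wB [ 619.7 -216.    55. ]
boxB wB [ 626.8 -133.4   55. ]
slitB wB [ 674.8 -178.4   89. ]
slitB wB [ 653.7 -175.8   89. ]
ledge wB [470.8  38.2  56. ]
ledge wB [624.1  39.1  56. ]
```

Run:
```python
from h import *
grip(0,30)
move_to([664,-177.5,140],down(0)); 
move_l([664,-177.5,100],vel=80)
for z in (93,90,88,87.5):
    move_l([664,-177.5,z],vel=15); o=get_obs(); print(z,o["eef_pos"].round(1),o["wrist_force"].round(1))
move_l([664,-177.5,160],vel=150)
grip(60)
phi=np.arctan2(226.6,30); d=np.array([np.cos(phi),np.sin(phi)])
g=np.array([519.5,-152])+ (55+35)*d; print(g,phi)
move_to([*g,150],down(phi-np.pi/2)); 
snap("wrist","wC"); 
print(get_obs()["time"])
```

```text
93 [ 663.8 -177.4   92.8] [ 0.4  0.2 -0.4]
90 [ 664.1 -177.6   90.1] [-0.3 -0.1 -0.2]
88 [ 664.3 -177.6   90. ] [-3.4  1.3  9.1]
87.5 [ 664.4 -177.6   90. ] [-5.   1.4  8.1]
[531.31219907 -62.77852303] 1.4391699171021808
10.6917
```

View pics/wC.png

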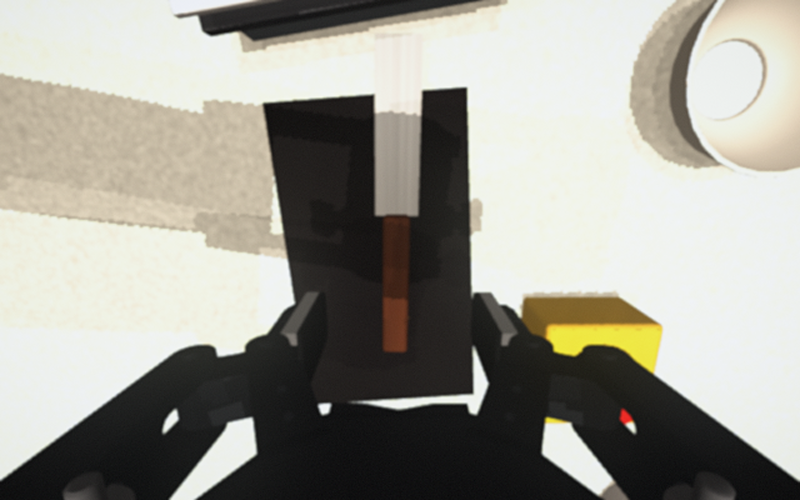

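The knife is straight between the fingers: handle butt at (395,352), blade start at (397,215). The mushroom stopped hard at 82 mm, so it is down. Grasping the knife now.

Run:
```python
from h import *
for n,u,v,z in [("butt",395,352,30),("junc",397,215,20),("tip",398,37,20)]: print(n,px("wC",u,v,z).round(1))
phi=np.arctan2(226.6,30); d=np.array([np.cos(phi),np.sin(phi)])
g=np.array([519.5,-152])+ 90*d
move_l([*g,40],vel=120); move_l([*g,14],vel=40)
grip(0,110); dwell(.2); o=get_obs(); print(o["eef_pos"].round(2),o["grip_width"],o["gripper_force"],o["wrist_force"].round(1))
move_l([*g,60],vel=60)
# align with the tank, short of the slot
yaw=1.591; e=np.array([np.cos(yaw),np.sin(yaw)])
p=np.array([532.4,81.5])-e*(141+30)
move_l([*p,110],ori=down(yaw-np.pi/2),vel=100)
dwell(.3); o=get_obs(); print(o["eef_pos"].round(2),o["wrist_force"].round(1),o["grip_width"],o["time"])
snap("wrist","wD"); snap("scene","sD")
```

```text
butt [ 517.2 -152.    30. ]
junc [533.1 -44.6  20. ]
tip [549.5  73.1  20. ]
[531.82 -62.89  14.66] 17.829066204983125 108.24973583221436 [-0.9  0.9  5.9]
[535.48 -89.16 109.37] [-0.1 -0.7 -2. ] 17.84298124575646 15.15
```

View pics/wD.png

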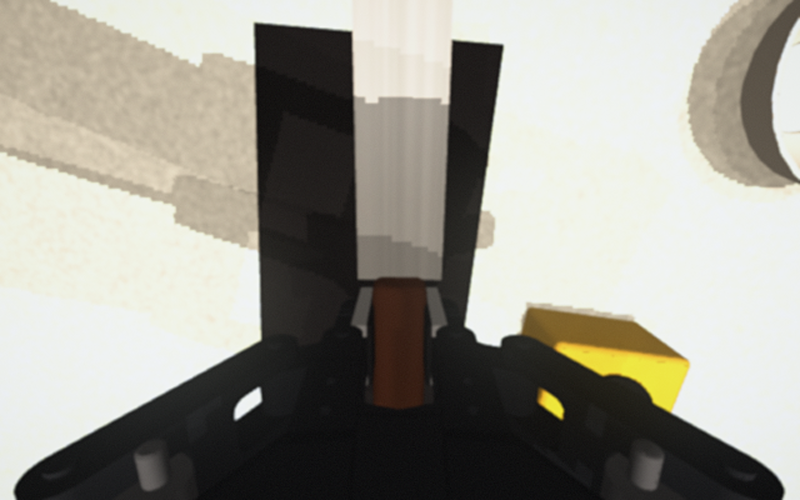

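The knife is held straight and level: blade start at row 278, edges widening evenly from 357-441 to 352-452, matching a level blade. Inserting it and levering.

```bash
cat >> h.py <<'E'
yaw=1.591; E_=np.array([np.cos(yaw),np.sin(yaw)]); LIP=np.array([532.4,81.5]); HINGE=LIP+188*E_; TANK=LIP+103.5*E_
E
python3 - <<'E'
from h import *
def tcp(s,z): # s: tip distance inside the lip edge along own x ; z: blade centre
    return [*(LIP+E_*(s-141)),z-3.84]
move_l(tcp(-25,67),vel=80)
move_l(tcp(13,67),vel=30); o=get_obs(); print("in",o["eef_pos"].round(1),o["wrist_force"].round(1))
for th in np.r_[0.0,0.05:0.3:0.05]:
    r=174; s=188-r*np.cos(th); z=78.5+r*np.sin(th)-1.5
    move_l(tcp(s-1,z),vel=40); o=get_obs(); print(round(th,2),o["eef_pos"].round(1),o["wrist_force"].round(1),o["ft_torque"].round(2))
snap("scene","sE"); print(o["time"])
c=np.load("pics/sE.npz"); i=c["img"][100:260,200:420,::-1]; cv2.imwrite("pics/sEc.png",cv2.resize(i,None,fx=3.5,fy=3.5,interpolation=cv2.INTER_CUBIC))
E
```

```text
in [535.  -46.6  63.2] [ 0.1  0.3 -1.1]
0.0 [535.4 -46.6  73.8] [ 0.6 -0.3 -0.7] [-0.01  0.01  0.01]
0.05 [534.9 -46.3  82. ] [ 0.5  0.5 -2.5] [-0.08  0.09  0.05]
0.1 [535.2 -45.6  90.9] [-1.4 -0.1 -2.4] [-0.08  0.    0.06]
0.15 [535.2 -44.5  99.6] [-0.1  0.7 -2.1] [-0.14 -0.03  0.04]
0.2 [535.1 -42.9 108.2] [ 0.  -0.6 -1.7] [-0.13  0.02  0.07]
0.25 [535.1 -40.9 116.6] [-0.  -0.6 -1.7] [-0.13  0.03 -0.01]
19.6417
```

View pics/sEc.png

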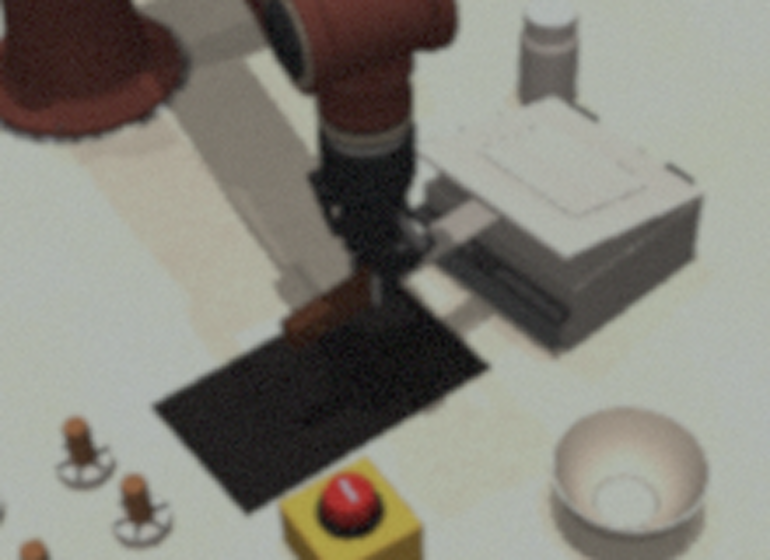

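The cover is up on the blade tip at (490,225) in the crop. Carrying on along the arc.

Run:
```python
from h import *
def tcp(s,z): return [*(LIP+E_*(s-141)),z-3.84]
for th in np.r_[0.3:1.66:0.1,1.66]:
    r=174; s=188-r*np.cos(th); z=78.5+r*np.sin(th)-1.5
    if th>1.3: z-= 10*(th-1.3)/.3
    move_l(tcp(s-1,z),vel=70)
    o=get_obs()
    if th>.9 : print(round(th,2),o["eef_pos"].round(1),o["wrist_force"].round(1),o["ft_torque"].round(2))
snap("scene","sF"); print(o["time"],o["grip_width"])
c=np.load("pics/sF.npz"); i=c["img"][60:260,200:420,::-1]; cv2.imwrite("pics/sFc.png",cv2.resize(i,None,fx=2.8,fy=2.8,interpolation=cv2.INTER_CUBIC))
```

```text
0.9 [533.9  20.  210.1] [ 0.   0.2 -1.4] [ 0.    0.05 -0.05]
1.0 [533.6  34.1 220.1] [ 0.2 -0.6 -1.3] [ 0.03  0.11 -0.06]
1.1 [533.3  49.3 228.7] [-0.4  0.1 -1.2] [ 0.07 -0.07 -0.  ]
1.2 [532.9  65.2 235.7] [ 0.4 -0.  -1.6] [ 0.03  0.01 -0.06]
1.3 [532.5  81.6 241.1] [ 0.3  0.5 -2.1] [-0.04  0.03  0.07]
1.4 [532.   98.6 241.2] [-0.3  0.7 -1.7] [ 0.01 -0.02 -0.02]
1.5 [531.6 115.8 239.9] [ 0.8 -0.8 -1.1] [ 0.06  0.05 -0.01]
1.6 [531.2 133.2 236.8] [-0.2  0.6 -1.7] [ 0.01 -0.03 -0.03]
1.66 [531.  143.5 234.2] [ 0.4 -0.2 -1.4] [ 0.04  0.03 -0.03]
25.4583 17.908239523080685
```

View pics/sFc.png

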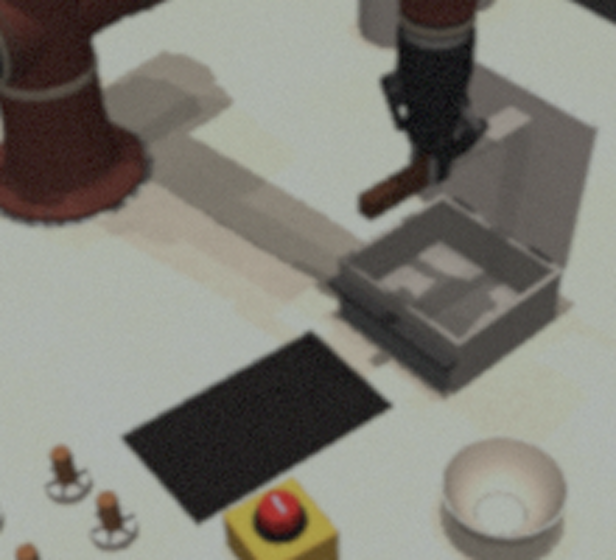

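The cover is wide open (crop (590,130)-(565,265)). Laying the knife back.

Run:
```python
from h import *
phi=np.arctan2(226.6,30); d=np.array([np.cos(phi),np.sin(phi)])
g=np.array([519.5,-152])+ 90*d
o=get_obs(); p=o["eef_pos"]
move_l([*(p[:2]-60*E_),p[2]],vel=150)
move_l([*g,110],ori=down(phi-np.pi/2),vel=200)
move_l([*g,24],vel=100); move_l([*g,15.2],vel=25)
o=get_obs(); print(o["eef_pos"].round(1),o["wrist_force"].round(1))
grip(45,30); move_l([*g,120],vel=150)
move_to([530,-250,240],down(-np.pi/2)); dwell(.2)
c=snap("wrist","wG"); snap("top","tG"); print(get_obs()["time"])
```

```text
[531.2 -62.7  15. ] [-0.3  0.3 -1.2]
31.25
```

View pics/wG.png

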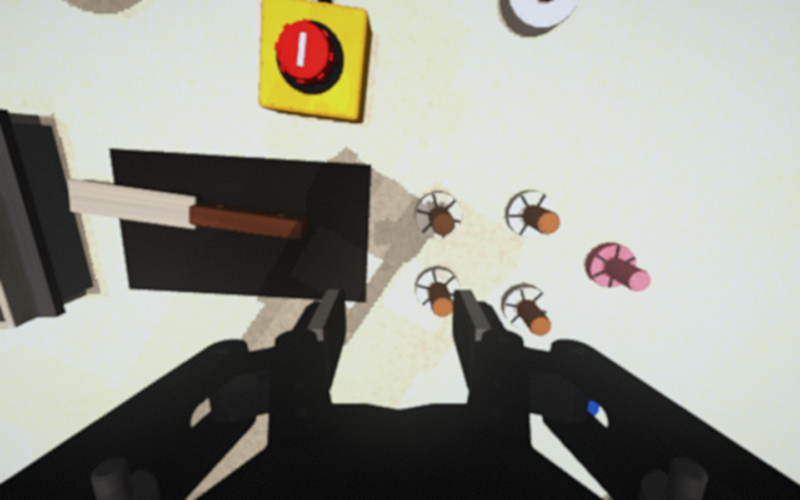

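The knife lies flat on the mat with its butt at (300,228). Four brown stamps have their tops at (442,223), (545,223), (443,303) and (540,325). Pink and blue are left alone.

Run:
```python
from h import *
S=[]
for t,b in [((442,223),(439,213)),((545,223),(531,213)),((443,303),(437,288)),((540,325),(526,306))]:
    a=px("wG",*t,58)[:2]; q=px("wG",*b,14)[:2]; print(a.round(1),q.round(1)); S.append(a*.6+q*.4)
S=np.array(S); np.save("S.npy",S)
def brown(c,p):
    P=np.linalg.inv(c["world_from_camera"])@np.array([*p,58,1]); u=c["fx"]*P[0]/P[2]+c["cx"]; v=c["fy"]*P[1]/P[2]+c["cy"]
    m=c["img"][int(v)-2:int(v)+3,int(u)-2:int(u)+3].reshape(-1,3).mean(0); return m.round()
c=snap("wrist")
for p in S: print(brown(c,p))
X=E_; Y=np.array([-E_[1],E_[0]])
slots=[TANK+28*X-38*Y,TANK+28*X+38*Y]
for i,(k,sl) in enumerate(zip((0,1),slots)):
    if i:
        move_to([530,-250,240],down(-np.pi/2)); dwell(.2); c=snap("wrist","wG%d"%i); m=brown(c,S[k]); print("check",m)
        if m[0]<1.35*m[2]: print("moved?"); break
    p=S[k]
    move_to([*p,110],down(0)); move_l([*p,31],vel=80); grip(0,40); dwell(.1); o=get_obs(); print(o["grip_width"],o["eef_pos"].round(1),o["wrist_force"].round(1))
    move_l([*p,190],vel=200); move_to([*sl,190],down(.02)); move_l([*sl,60],vel=120); move_l([*sl,42],vel=30)
    o=get_obs(); print(o["grip_width"],o["eef_pos"].round(1),o["wrist_force"].round(1))
    grip(42); move_l([*sl,190],vel=150)
snap("wrist","wH"); print(get_obs()["time"])
```

```text
[ 531.  -286.5] [ 532.3 -288.4]
[ 531.2 -378.1] [ 532.6 -381. ]
[ 454. -290.] [ 451.6 -288.8]
[ 431.4 -384. ] [ 431.1 -385.4]
[117.  77.  51.]
[193. 125.  76.]
[193. 124.  74.]
[192. 121.  72.]
20.837409800857337 [ 532.1 -287.7   31.9] [0.2 0.6 3.9]
20.98319531144255 [567.6 213.7  41.9] [-1.6 -0.1  1.8]
check [193. 125.  76.]
21.18898999389291 [ 532.2 -379.7   31.9] [-0.4 -0.   4.3]
20.963920909653705 [491.7 212.2  42. ] [-0.8 -0.7  0.4]
52.1417
```

View pics/wH.png

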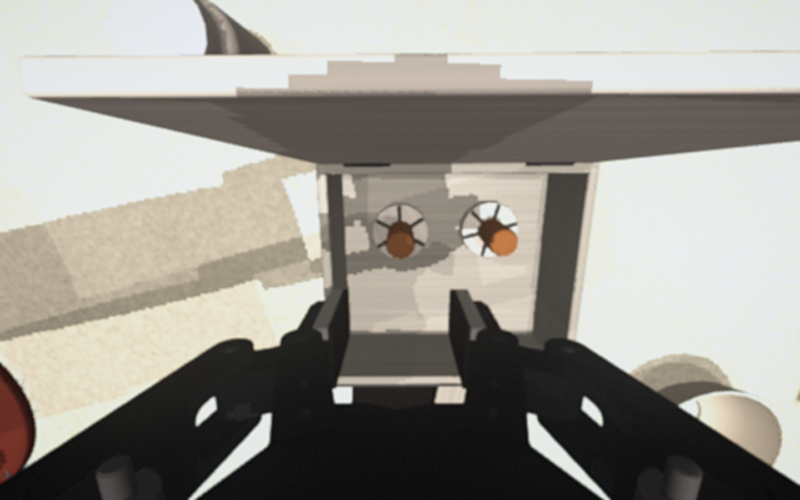

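Both stamps stand in the tank by the hinge side, at (400,235) and (490,232). Now the other two.

Run:
```python
from h import *
S=np.load("S.npy")
def brown(c,p):
    P=np.linalg.inv(c["world_from_camera"])@np.array([*p,58,1]); u=c["fx"]*P[0]/P[2]+c["cx"]; v=c["fy"]*P[1]/P[2]+c["cy"]
    return c["img"][int(v)-2:int(v)+3,int(u)-2:int(u)+3].reshape(-1,3).mean(0).round()
X=E_; Y=np.array([-E_[1],E_[0]])
for i,(k,sl) in enumerate([(2,TANK-28*X-38*Y),(3,TANK-28*X+38*Y)]):
    move_to([530,-250,240],down(-np.pi/2)); dwell(.2); c=snap("wrist","wG%d"%(2+i)); m=brown(c,S[k]); print("check",m)
    if m[0]<1.35*m[2]: print("moved?"); break
    p=S[k]
    move_to([*p,110],down(0)); move_l([*p,31],vel=80); grip(0,40); dwell(.1); o=get_obs(); print(o["grip_width"],o["eef_pos"].round(1),o["wrist_force"].round(1))
    move_l([*p,190],vel=200); move_to([*sl,190],down(.02)); move_l([*sl,60],vel=120); move_l([*sl,42],vel=30)
    o=get_obs(); print(o["grip_width"],o["eef_pos"].round(1),o["wrist_force"].round(1))
    grip(42); move_l([*sl,190],vel=150)
move_to([530,130,240],down(.02)); dwell(.2); snap("wrist","wI"); print(get_obs()["time"])
```

```text
check [190. 122.  73.]
21.123239032178603 [ 453.6 -290.    31.9] [0.1 0.2 4.6]
20.422410262520142 [568.8 157.8  41.9] [-1.1  0.5  0.8]
check [189. 119.  71.]
20.978289295102414 [ 431.7 -385.1   31.9] [-0.1  0.1  3.9]
21.23320183863942 [492.8 156.2  41.9] [-0.7  0.4  2. ]
75.175
```

View pics/wI.png

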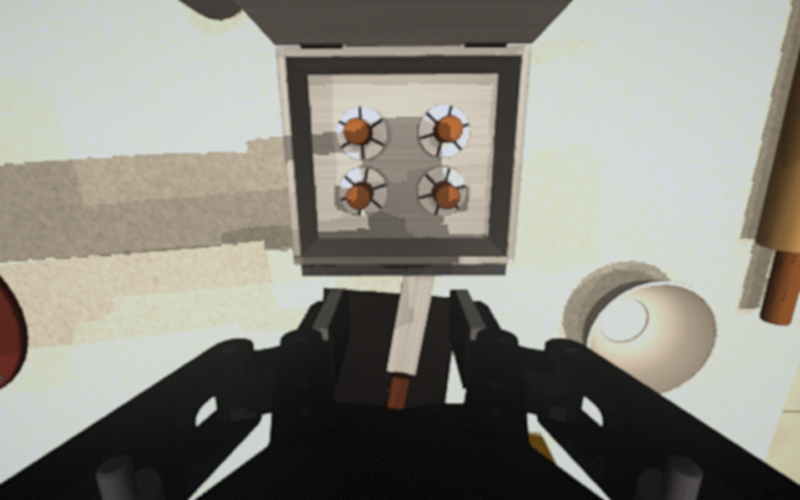

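All four stamps stand upright in the tank: (358,132), (449,130), (359,193), (445,193). Shutting the cover from behind with closed fingers.

Run:
```python
from h import *
grip(0,30)
move_l([530,130,330],vel=200)
def pt(th,r=150,extra=-2):
    off=6+11*np.sin(th)+extra; s=-r*np.cos(th)+off*np.sin(th); z=78.5+r*np.sin(th)+off*np.cos(th)
    return [*(HINGE+s*E_),z+8]
a=pt(1.7); b=[*(np.array(a[:2])+40*E_),330]
move_l(b,vel=200); move_l([*b[:2],a[2]],vel=150)
for th in np.r_[1.75:0.04:-0.1]:
    move_l(pt(th),vel=90 if th<1.7 else 60); o=get_obs()
    f=o["wrist_force"]
    if np.linalg.norm(f)>15: print("force",th,f.round(1))
for z in (88,85.5,84.5,83.5,82.5):
    p=pt(0); move_l([p[0],p[1],z+8],vel=20); o=get_obs(); print(z,o["eef_pos"].round(1),o["wrist_force"].round(1))
    if o["wrist_force"][2]>12: break
move_l([p[0],p[1],200],vel=150); move_to([560,-100,300],down(-np.pi/2)); dwell(.2); snap("wrist","wJ"); snap("scene","sJ"); print(get_obs()["time"])
```

```text
88 [531.7 119.5  96.2] [ 0.5 -0.4 -0. ]
85.5 [531.6 119.5  93.4] [0.3 0.1 0.2]
84.5 [531.7 119.5  92.5] [ 0.2 -0.2  0. ]
83.5 [531.8 119.5  92.5] [-3.5  0.1  5.4]
82.5 [531.8 119.5  92.4] [-5.5  0.3 10.6]
88.025
```

View pics/wJ.png

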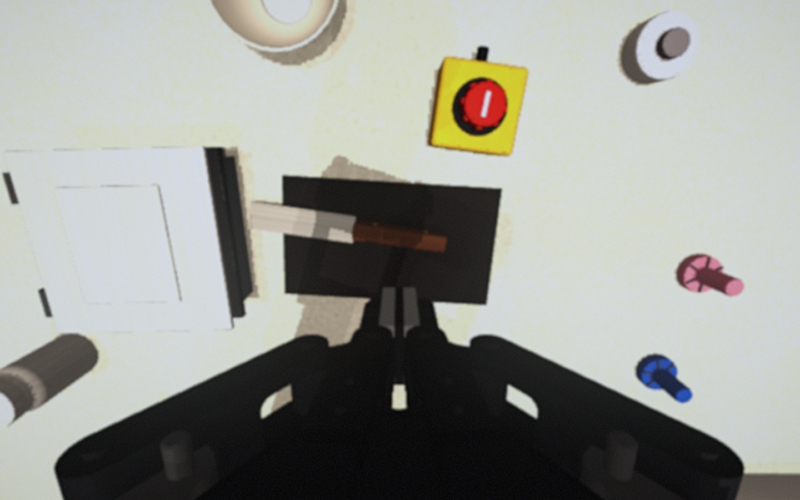

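The cover is shut (fingers stopped at its closed level, 84.5 mm), the knife is on the mat, and the stop is down at (488,104). Twisting it clockwise.

Run:
```python
from h import *
h=px("wJ",488,104,82)[:2]; print(h.round(1)); h=(h+np.array([664,-177.5]))/2
grip(65,30); move_to([*h,150],down(0.35)); move_l([*h,80],vel=100); move_l([*h,68],vel=30)
grip(0,40); dwell(.1); o=get_obs(); print(o["grip_width"],o["eef_pos"].round(1),o["wrist_force"].round(1))
for a in np.arange(.25,-.46,-.1):
    move_l([*h,68],ori=down(a),vel=40); o=get_obs(); print(round(a,2),o["eef_pos"].round(1),o["wrist_force"].round(1),o["ft_torque"].round(2))
dwell(.2); grip(65); dwell(.3)
move_l([*h,150],vel=80); move_to([560,-150,260],down(-np.pi/2)); dwell(.2); snap("wrist","wK"); snap("scene","sK"); print(get_obs()["time"])
c=np.load("pics/sK.npz")["img"]; J=np.load("pics/sJ.npz")["img"]
f=lambda i: cv2.resize(i[140:300,220:400,::-1],None,fx=2.2,fy=2.2,interpolation=cv2.INTER_CUBIC)
cv2.imwrite("pics/cmp.png",np.hstack([f(J),f(c)]))
```

```text
[ 664.4 -179.4]
38.751301905548644 [ 665.2 -178.3   68.8] [4.2 2.3 1. ]
0.25 [ 665.2 -178.3   69.4] [2.6 2.9 4.9] [ 0.52 -0.43  0.06]
0.15 [ 665.2 -178.4   70.1] [1.3 4.3 8.5] [ 0.59 -0.06  0.14]
0.05 [ 665.2 -178.4   71. ] [-0.9  4.3 12. ] [0.69 0.27 0.18]
-0.05 [ 665.2 -178.4   71.8] [-3.   3.9 14.7] [0.77 0.59 0.16]
-0.15 [ 665.2 -178.4   72.6] [-5.4  5.2 18. ] [0.96 0.98 0.24]
-0.25 [ 665.2 -178.4   73.4] [-6.7  5.5 21.4] [1.05 1.29 0.23]
-0.35 [ 665.1 -178.4   74.1] [-8.4  6.4 25.1] [1.2  1.67 0.27]
-0.45 [ 665.1 -178.3   74.9] [-10.7   6.5  27.8] [1.32 1.98 0.27]
97.6
```

View pics/cmp.png

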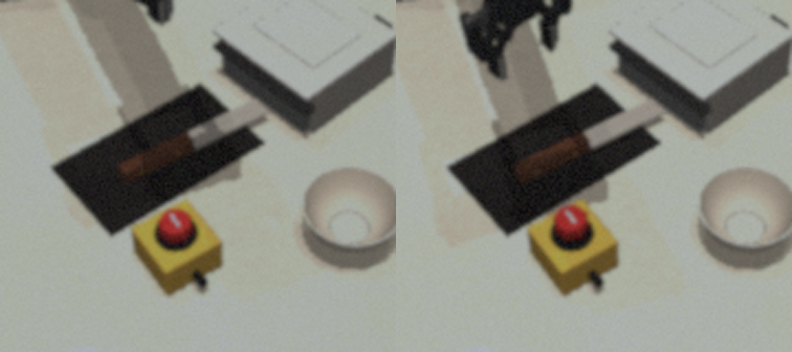

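Run:
```python
import numpy as np,cv2
s0=cv2.resize(cv2.imread("pics/scene0.png"),(640,400),interpolation=cv2.INTER_AREA)[:,:,::-1]
for n,i in [("start",s0)]+[(k,np.load(f"pics/{k}.npz")["img"]) for k in("sD","sJ","sK")]:
    r=i.astype(int)[225:275,270:330]; m=(r[...,0]>120)&(r[...,1]<80)&(r[...,2]<80); y,x=np.nonzero(m); print(n,m.sum(),x.mean()+270,y.mean()+225,y.min()+225,y.max()+225)
```

```text
start 98 299.1224489795918 239.46938775510205 234 244
sD 98 299.2040816326531 241.27551020408163 236 246
sJ 99 299.3030303030303 241.07070707070707 236 246
sK 104 298.8557692307692 239.32692307692307 234 244
```

The mushroom is back at its starting height (red centroid row 239.3 now, 239.5 at the start, 241.2 when pressed). Cover and knife are in place.

```bash
python3 -c "
from bench import *
print(close_job())"
```

```text
the job is handed in; nothing more can be done
None
```

I completed every step and handed the job in at about 98 s on the robot's clock: all four stamps stood upright in the tank before I shut the cover, the knife is on its mat, and the mushroom stop is up again; the hand-in call gave no verdict.

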